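# Press the cap mat home in the lever press

## Robot

A 6-joint arm with a two-finger parallel gripper is mounted at the origin on the work surface. World frame = base frame: x ahead of the robot, y to its left, z up, the work surface at z = 0. Lengths are in m, angles in rad, forces in N, time in s.
With the tool pointing down it reaches from about 0.25 to 0.8 m from the base axis. Payload 3.9 kg.
Tool frame: the origin (TCP) lies on the centre line of the jaws, within the pads' length; the fingertips stand 14 mm ahead of it and the grasp point (between the pads) lies 5 mm behind it; z points along the fingers, y is the line along which they close (so a half turn about z gives the same grasp; the last joint's range is limited). The gripper opens to 85 mm and grips with 20 to 120 N. Pads are 22 mm wide; open, the fingers measure 114 mm over their backs; the gripper's body (76 mm by 85 mm) begins 54 mm behind the grasp point. The pads swing forward as they close: fully open they stand 13 mm farther back than shut.
Start: joints at [-1.245, 0.26, -0.138, 1.173, 0, 1.571], TCP at [0.168, -0.497, 0.213] pointing down, gripper open.
Joint ranges: [-2.78, 2.78], [-0.83, 1.72], [-1.28, 1.37], [-1.9, 2.12], [-1.57, 1.48], [-3.14, 3.14]. Speed limits (rad/s): [2.57, 2.57, 3.14, 3.14, 3.14, 3.14].

## Interface

Orientations are given as a unit quaternion [w, x, y, z].
In Python, from rig import manip gives the robot as it stands. The module is installed in compiled form; this text tells all that it offers.
- The arm moves only by the tool move_arm, never from a script. Its argument "moves" is a list of rows, each a list of 7 numbers: the turn, a rotation vector about the tool's x, y, z in degrees, then the shift along the tool's x, y, z in cm, then the gripper command: -1 is fully open, 1 is shut, values between are in proportion. A call has 1 to 5 rows; each row is the pose to reach, as a shift and turn from the pose commanded when the call began, along the tool's axes at that moment; what a row does not reach only later rows make up. A row lasts 1/10 s, in which the tool goes at most 50 mm and 8.59 degrees, less where a joint would pass 70% of its speed; a pose out of reach is approached as far as the arm can. A call with a gripper value outside its range is refused whole. The fingers move at their own pace and stop on an object; the grip force is fixed at half the most. Time passes only in rows, so rows that repeat a pose let the fingers close. It gives the time, the measured TCP pose, the force, the opening and the grip force at its end, in the units of the state.
- manip.get_state(): the state, without advancing time (a new reading comes with each control period).
- manip.snapshot(name): name is "scene" or "top"; returns a dict with "frame" (400x640x3 uint8, red, green, blue), "intrinsics" (3x3 intrinsics, pixels), "world_from_camera" (4x4, takes a point from camera to world coordinates). Camera axes: x right, y up, looking along -z (the intrinsics and any distortion apply to the point x, -y, -z); pixel columns grow to the right and rows downward; lengths in m; the calibration is good to about 2 mm. A picture is of the moment at which its call begins. There is no depth.
- manip.job_done(): hands the job in; it is judged then, once.
Trained networks look in a picture, given as the dict that the camera call returned (one of the last four; its "shot" number tells which), for a name from the list of things; names that differ only in an ending like _2 or _b are one class to them, and where a whole thing is asked for, a point or a joint stands for the part that bears it (a point fixed in the world has none). Each returns a list of dicts, best first, with "confidence" (0 to 1); they miss things now and then, are a little off and sometimes report something else, mostly with a low value. They report only what shows in the picture. A call takes as long as a camera call.
- manip.boxes_of(picture, query): "extent" ([left, top, right, bottom] as shares, 0 to 1, of the picture: columns of its width, rows of its height, round what is visible of it).
- manip.tip_of(picture, query): "at" ([column, row] as shares, 0 to 1, of the picture: columns of its width, rows of its height: a listed point, or the origin of a listed thing).
The state is a dict: "time": time; "joints": joint angles; "joint_velocities": joint speeds; "joint_efforts": joint torques, N m; "tool_pos": TCP position; "tcp_rot": TCP orientation; "wrist_force": force on the tool from outside, world axes, zero at the start; "moment": the same for the moment, N m; "width": opening from 0.0 (shut) to 1.0 (fully open); "gripper_force": force on a finger pad.
Only numpy, scipy, OpenCV 4.12 (cv2) and the standard library are available. Lean on these libraries where they do the work, as an engineer would, in place of code of your own. Each camera call takes 0.05 s, during which the arm holds its last target. There are 200 camera calls.

## Task

The cap mat on the deep-well plate still stands proud. Push the plate's sliding carrier gently into the press until it comes up solid against the back stop, which you cannot see and must feel for; then swing the hand lever all the way down to its stop for a moment, so that the mat is pressed home, and let the lever come back up. Leave the carrier in the press against its stop, and do not disturb the bottle, jar and tip box.

Things in the scene. Friction and masses are not known exactly. Their poses are not given: they have to be found in the camera images.
- press: Hand-lever cap-mat press, white column and head on a grey base, fixed to the bench: 350 mm long, 150 mm wide, 240 mm high, a lever on one side. Origin: on the bench, straight below the ram. x points from the mouth (front) into the press, y to the left as one faces the mouth, z up. Its side cheeks, platen, head and column hide the back stop.
- ledge_end (a point): Middle of the front edge of the press's flat ledge, 25 mm above the bench and 210 mm in front of the press's origin; axes as the press. Two steel guide rails on the ledge (12 mm high, 95 mm apart) lead the carrier along x. Clear air above the ledge up to the platen.
- platen_front (a point): Middle of the lower front edge of the platen (aluminium, 150 x 96 x 12 mm, rubber-faced) at rest, fixed in the press: 75 mm in front of the press's origin, 94 mm above the bench. The press's head, 70 mm wide, stands above the platen from 35 mm in front of the origin backwards, 141 mm above the bench and up.
- carrier: Loose aluminium slide plate, 172 x 92 x 6 mm, with a pale deep-well plate fixed on it and, at its front end, an upright blue push plate. It lies on the ledge between the guide rails (1.5 mm play each side), 50 to 112 mm short of home. Mass 0.34 to 0.56 kg; sliding it takes 1.5 to 4 N. Origin: on its underside below the middle of the deep-well plate; x points into the press.
- carrier_front (a point): Middle of the front (outer) face of the carrier's blue push plate (70 mm wide, 6 mm thick, 46 mm high above the carrier's underside): 30 mm above the underside, 107 mm in front of the carrier's origin. The place to push, along the press's x axis. It stays at least 20 mm in front of the platen even when home.
- stop (a joint): The back stop, hidden in the press: a buffered rod through the column, a red knob on its far end. Clamped anew for each start, anywhere along 22 mm. Value: how far its buffer is pushed in, m: 0 untouched, 0.006 solid = home. The buffer is very light (under 0.5 N, so the carrier stays when let go); then the stop is rigid. Pushing the carrier with over 35 N jolts the wells.
- cap_mat (a joint): The green cap mat on the deep-well plate, 122 x 80 x 6 mm. Value: how far it is pressed down, m: 0 standing 4 mm proud, 0.004 fully down; the press takes it to about 0.0037. It needs some 20 N, pressed by the platen, and stays where it is pressed.
- lever (a joint): The press's hand lever on its -y side (right-hand side as one faces the mouth). Value in rad: 0 up at rest (arm 50 degrees above level, leaning towards the mouth), growing as it swings forward and down, 1.05 at its stop (10 degrees below level). Drives the platen down 15.5 mm per rad. A spring brings it back up by itself; the bar needs about 1 N at the start, 6 N at the stop.
- lever_bar (a point): Middle of the lever's blue grip bar: a round bar 24 mm in diameter and 86 mm long, parallel to the press's y axis, 150 mm from the lever's hinge; at rest 300 mm above the bench, at the stop 159 mm. It can be pressed down from above.
- lever_hinge (a point): Point on the lever's axis (parallel to the press's y axis, 185 mm above the bench, above the press's origin), level across with the middle of the grip bar. The bar travels on a 150 mm circle about it. The point's axes are those of the press.
- reagent: Bystander: white plastic reagent bottle with a blue cap, 72 mm in diameter, 150 mm high, standing. Origin: centre of its underside.
- tip_box: Bystander: blue pipette-tip box with a pale lid, 122 x 84 x 71 mm. Origin: centre of its underside.
- jar: Bystander: amber jar with a black cap, 60 mm in diameter, 85 mm high, standing. Origin: centre of its underside.

How it is judged:
By the outcome, as a careful person would: the job done as asked, in the order asked, and still so for the second after the job is handed in, with the robot touching nothing.
It also fails if it takes over 54 s, if anything falls off the work surface, if the arm or the gripper's body presses on something with over 40 N, if the wrist force passes 120 N, or if a joint passes its speed limit or range.

## Working session

There is one attempt and no reset: what is moved stays moved. The work goes in short steps, Python scripts to look and compute and a tool call to move; the robot and the scene stay as the last step left them, time stands still between calls to the robot, and variables do not carry over. Pictures are saved under pics/ and viewed, at most 11 in all, crops included, and the job is handed in when it is done.

Besides the shell and the picture viewer there is one more tool, called after "Emit:" as name(argument=value, ...) on one line, values as JSON. move_arm: Moves the arm, as the interface text tells. Its arguments: {"type":"object","properties":{"moves":{"type":"array","items":{"type":"array","items":{"type":"number"}}}},"required":["moves"]}

```bash
mkdir -p pics; cat > h.py <<'E'
import numpy as np, cv2
from rig import manip
def look(names,save=None):
    out={}
    for cam in("scene","top"):
        p=manip.snapshot(cam)
        if save: cv2.imwrite(f"pics/{save}_{cam}.png",p["frame"][:,:,::-1])
        out[cam]=(p,{})
        for n in names:
            r=manip.tip_of(p,n)
            if r: out[cam][1][n]=(np.array(r[0]["at"])*[640,400],r[0]["confidence"])
    return out
def ray(p,uv):
    K=np.array(p["intrinsics"]);T=np.array(p["world_from_camera"])
    d=np.linalg.inv(K)@[uv[0],uv[1],1]; d=np.array([d[0],-d[1],-d[2]])
    d=T[:3,:3]@d; return T[:3,3],d/np.linalg.norm(d)
def proj(p,X):
    K=np.array(p["intrinsics"]);T=np.array(p["world_from_camera"])
    c=T[:3,:3].T@(np.array(X)-T[:3,3]); q=K@[c[0],-c[1],-c[2]]; return q[:2]/q[2]
def onz(p,uv,z):
    o,d=ray(p,uv); return o+d*(z-o[2])/d[2]
def tri(a,ua,b,ub):
    o1,d1=ray(a,ua);o2,d2=ray(b,ub)
    s=np.linalg.lstsq(np.c_[d1,-d2],o2-o1,rcond=None)[0]
    x=o1+d1*s[0];y=o2+d2*s[1];return (x+y)/2,np.linalg.norm(x-y)
E
python3 - <<'E'
from h import *
np.set_printoptions(precision=4,suppress=True)
N=["press","ledge_end","platen_front","carrier","carrier_front","lever_bar","lever_hinge","reagent","tip_box","jar","cap_mat"]
o=look(N,"a")
Z=dict(press=0,ledge_end=.025,platen_front=.094,carrier=.025,carrier_front=.055,lever_bar=.3,lever_hinge=.185,reagent=0,tip_box=0,jar=0)
for n in N:
    for c in o:
        p,d=o[c]
        if n in d: print(n,c,d[n][0],round(d[n][1],2),onz(p,d[n][0],Z[n]) if n in Z else '')
    if all(n in o[c][1] for c in o): print('   tri',*tri(o['scene'][0],o['scene'][1][n][0],o['top'][0],o['top'][1][n][0]))
p=o['scene'][0];print(p['world_from_camera'],o['top'][0]['world_from_camera'],list(p))
s=manip.get_state();print(s['time'],s['tool_pos'],s['tcp_rot'],s['wrist_force'])
E
```

```text
Traceback (most recent call last):
  File "h.py", line 10, in look
    r=manip.tip_of(p,n)
ValueError: it knows: carrier, carrier_front, jar, ledge_end, lever_bar, lever_hinge, platen_front, press, reagent, tip_box
```

View pics/a_scene.png

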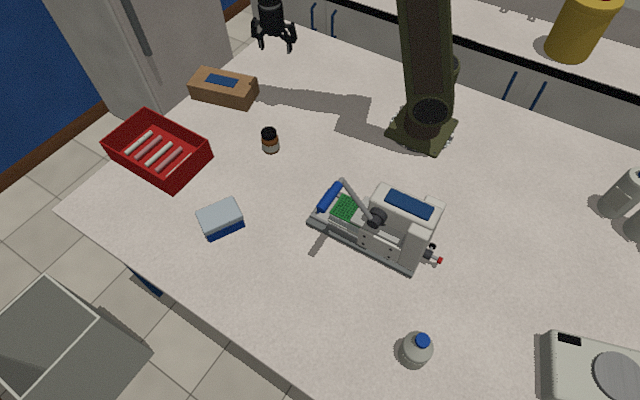

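The scene view shows the press at about (375,228) with its mouth to the left, the lever bar at (329,196), the jar at (270,140), the tip box at (220,218) and the bottle at (415,350). The script stopped because `cap_mat` isn't a name the point network accepts, so I'll drop it.

```bash
cat > m.py <<'E'
from h import *
import sys
np.set_printoptions(precision=4,suppress=True)
N=["press","ledge_end","platen_front","carrier","carrier_front","lever_bar","lever_hinge","reagent","tip_box","jar"]
o=look(N,sys.argv[1])
Z=dict(press=0,ledge_end=.025,platen_front=.094,carrier=.025,carrier_front=.055,lever_bar=.3,lever_hinge=.185,reagent=0,tip_box=0,jar=0)
for n in N:
    for c in o:
        p,d=o[c]
        if n in d: print(n,c,d[n][0],round(d[n][1],2),onz(p,d[n][0],Z[n]) if n in Z else '')
    if all(n in o[c][1] for c in o): print('   tri',*tri(o['scene'][0],o['scene'][1][n][0],o['top'][0],o['top'][1][n][0]))
p=o['scene'][0];print(p['world_from_camera'],o['top'][0]['world_from_camera'],list(p))
s=manip.get_state();print(s['time'],s['tool_pos'],s['tcp_rot'],s['wrist_force'])
E
python3 m.py b
```

```text
press scene [378.496 238.4  ] 0.9 [0.4773 0.0833 0.    ]
press top [278.272 241.68 ] 0.61 [0.4789 0.0816 0.    ]
   tri [0.4784 0.0825 0.0011] 0.002197431344023507
ledge_end scene [317.376 204.48 ] 0.84 [ 0.4867 -0.1288  0.025 ]
ledge_end top [353.28 240.2 ] 0.89 [ 0.4822 -0.1385  0.025 ]
   tri [ 0.4809 -0.1367  0.0115] 0.006266575071052937
platen_front scene [359.616 211.2  ] 0.82 [0.4785 0.0119 0.094 ]
platen_front top [301.632 242.32 ] 0.6 [0.4756 0.0086 0.094 ]
   tri [0.4753 0.0096 0.0879] 0.0017052040571287504
carrier scene [354.176 218.8  ] 0.8 [ 0.4707 -0.0063  0.025 ]
carrier top [309.12 241.92] 0.69 [ 0.4776 -0.0102  0.025 ]
   tri [ 0.476  -0.0074  0.032 ] 0.0066046080394147645
carrier_front scene [323.968 201.   ] 0.74 [ 0.4816 -0.1075  0.055 ]
carrier_front top [346.496 239.52 ] 0.92 [ 0.4836 -0.117   0.055 ]
   tri [ 0.4815 -0.1131  0.0512] 0.009362008401196649
lever_bar scene [332.608 195.32 ] 0.79 [ 0.594  -0.0094  0.3   ]
lever_hinge scene [364.224 235.88 ] 0.84 [0.5884 0.0809 0.185 ]
reagent top [200.896 159.32 ] 0.85 [0.7263 0.3158 0.    ]
tip_box scene [225.28 223.72] 0.59 [ 0.6848 -0.3403  0.    ]
tip_box top [418.688 169.8  ] 0.71 [ 0.6934 -0.3395  0.    ]
   tri [ 0.69   -0.3349  0.0128] 0.003961298013528246
jar scene [268.8  149.32] 0.75 [ 0.3704 -0.4092  0.    ]
jar top [444.096 281.48 ] 0.86 [ 0.3609 -0.4062  0.    ]
   tri [ 0.362  -0.4125 -0.0108] 0.007528752518958698
[[-0.5415 -0.6979  0.4687  1.0415]
 [ 0.8406 -0.4397  0.3163  0.2605]
 [-0.0147  0.5653  0.8248  1.0605]
 [ 0.      0.      0.      1.    ]] [[-0.0032  0.9949 -0.1005  0.4603]
 [-1.     -0.0023  0.0093 -0.0437]
 [ 0.0091  0.1005  0.9949  1.321 ]
 [ 0.      0.      0.      1.    ]] ['frame', 'intrinsics', 'world_from_camera', 'shot']
1.65 [ 0.168  -0.4974  0.2125] [ 0.      0.9868  0.1622 -0.    ] [ 0.801   0.4403 -0.2018]
```

View pics/b_top.png

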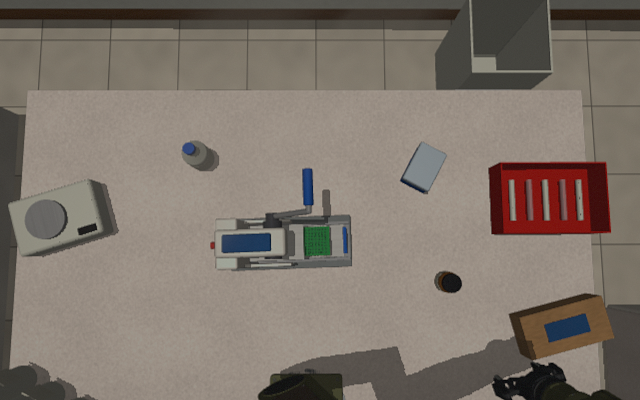

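The top view shows the press near (285,243) with its mouth to the right, along world −y. The push plate is at (346,240) and the lever bar at (308,187), on the +x side. The bystanders are clear of the route. Next I'll fit the press pose and work out the first move.

```bash
cat >> h.py <<'E'
from scipy.spatial.transform import Rotation as R
def st():
    s=manip.get_state();q=s['tcp_rot'];return s,np.array(s['tool_pos']),R.from_quat([q[1],q[2],q[3],q[0]])
def tilt(deg,yaw=0): # tool x along press x, pointing down, wrist leaning to the front
    t=np.radians(deg);x=[0,np.cos(t),np.sin(t)];z=[0,np.sin(t),-np.cos(t)]
    return R.from_euler('z',yaw,degrees=True)*R.from_matrix(np.c_[x,np.cross(z,x),z])
def rel(pos,rot):
    s,p,r=st();print('t',s['time'],'pos',p.round(4),'F',np.round(s['wrist_force'],2),
     'turn',(r.inv()*rot).as_rotvec(degrees=True).round(1),'cm',(r.inv().apply(np.array(pos)-p)*100).round(2))
E
python3 - <<'E'
from h import *
from scipy.optimize import least_squares
np.set_printoptions(precision=4,suppress=True)
a=[manip.snapshot(c) for c in("scene","top")]
N=["press","ledge_end","platen_front","carrier_front","carrier","lever_hinge","lever_bar"]
obs=[]
for k in range(4):
  a=[manip.snapshot(c) for c in("scene","top")]if k else a
  for p in a:
    for n in N:
        r=manip.tip_of(p,n)
        if r and r[0]['confidence']>.5: obs.append((p,n,np.array(r[0]['at'])*[640,400]))
  break
def P(v):
    x,y,w,c,l=v;L=dict(press=(0,0,0),ledge_end=(-.21,0,.025),platen_front=(-.075,0,.094),carrier_front=(c-.107,0,.055),carrier=(c,0,.025),lever_hinge=(0,l,.185),lever_bar=(-.0964,l,.3))
    Rz=R.from_euler('z',w);return {n:Rz.apply(X)+[x,y,0] for n,X in L.items()}
f=lambda v:np.concatenate([proj(p,P(v)[n])-u for p,n,u in obs])
s=least_squares(f,[.478,.08,1.57,-.08,-.11],loss='soft_l1');print(s.x,np.degrees(s.x[2]))
for (p,n,u),e in zip(obs,f(s.x).reshape(-1,2)):print(n,u,e)
for n,X in P(s.x).items():print(n,X)
im=cv2.imread('pics/b_top.png')[150:290,190:370];cv2.imwrite('pics/c.png',cv2.resize(im,None,fx=4,fy=4,interpolation=2))
rel([.483,-.175,.16],tilt(20))
E
```

```text
[ 0.4759  0.08    1.6074 -0.0854 -0.1173] 92.09518509386558
press [377.216 240.72 ] [ 0.5411 -3.1853]
ledge_end [317.184 203.28 ] [0.4548 0.3337]
platen_front [359.68 212.4 ] [-2.1794 -2.2315]
carrier_front [324.8 201.8] [-2.415  -1.1855]
carrier [353.216 219.32 ] [-0.1707  1.6321]
lever_hinge [365.632 238.   ] [-1.1454 -0.0653]
lever_bar [332.224 196.   ] [-1.189 -0.392]
press [280.512 242.92 ] [-1.7132 -0.2225]
ledge_end [352.576 240.72 ] [-2.2565 -1.0007]
platen_front [302.912 241.12 ] [0.0021 0.0932]
carrier [308.992 241.   ] [-1.5385  0.4251]
lever_bar [307.776 188.2  ] [-0.9143  0.469 ]
press [0.4759 0.08   0.    ]
ledge_end [ 0.4836 -0.1299  0.025 ]
platen_front [0.4787 0.005  0.094 ]
carrier_front [ 0.4829 -0.1123  0.055 ]
carrier [ 0.479  -0.0054  0.025 ]
lever_hinge [0.5931 0.0843 0.185 ]
lever_bar [ 0.5966 -0.012   0.3   ]
t 2.45 pos [ 0.168  -0.4974  0.2125] F [ 0.   -0.2   0.41] turn [ 12.4  17.3 -70.6] cm [ 40.16 -20.46   5.25]
```

View pics/c.png

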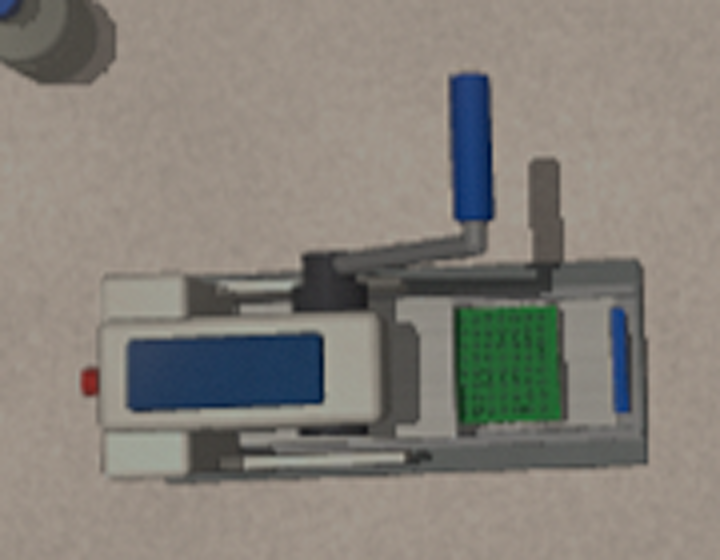

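The crop shows the blue push plate at the ledge end and the lever bar to its upper left. The press is turned about 2° from world +y. Now I'll move to the approach pose in front of the push plate, with the fingers shut and the tool tilted about 20°.

Emit:
move_arm(moves=[[12.4,17.3,-69,40,-20.2,5,1],[12.4,17.3,-69,40,-20.2,5,1],[12.4,17.3,-69,40,-20.2,5,1],[12.4,17.3,-69,40,-20.2,5,1],[12.4,17.3,-69,40,-20.2,5,1]])

```text
time: 2.95
tool_pos: [0.3433, -0.3191, 0.1848]
tcp_rot: [-0.076, 0.86, 0.499, 0.077]
wrist_force: [1.5, 0.3, -0.4]
width: 0.145
gripper_force: 0.0
```

```bash
python3 -c "
from h import *
rel([.485,-.18,.16],tilt(20,2))"
```

```text
t 2.95 pos [ 0.3433 -0.3191  0.1848] F [ 1.46  0.32 -0.37] turn [  5.8   6.9 -31.1] cm [18.2   5.62  6.12]
```

Emit:
move_arm(moves=[[5.8,6.9,-31.1,18.2,5.6,6.1,1],[5.8,6.9,-31.1,18.2,5.6,6.1,1],[5.8,6.9,-31.1,18.2,5.6,6.1,1],[5.8,6.9,-31.1,18.2,5.6,6.1,1],[5.8,6.9,-31.1,18.2,5.6,6.1,1]])

```text
time: 3.45
tool_pos: [0.488, -0.1784, 0.1584]
tcp_rot: [-0.126, 0.683, 0.709, 0.121]
wrist_force: [-1.3, 0.3, -0.7]
width: -0.0
gripper_force: 0.0
```

```bash
python3 -c "
from h import *
rel([.485,-.16,.064],tilt(20,2))"
```

```text
t 3.45 pos [ 0.488  -0.1784  0.1584] F [-1.25  0.29 -0.72] turn [-0.1 -0.1  0.1] cm [-1.51 -0.22  9.5 ]
```

Emit:
move_arm(moves=[[0,0,0,-1.5,-0.2,3,1],[0,0,0,-1.5,-0.2,6,1],[0,0,0,-1.5,-0.2,9.4,1],[0,0,0,-1.5,-0.2,9.4,1]])

```text
time: 3.85
tool_pos: [0.4777, -0.1618, 0.0633]
tcp_rot: [-0.129, 0.686, 0.706, 0.119]
wrist_force: [-0.1, -0.2, 0.0]
width: -0.004
gripper_force: 0.0
```

```bash
python3 -c "
from h import *
rel([.483,-.127,.064],tilt(20,2))
p=manip.snapshot('scene');im=p['frame'][120:290,260:480,::-1];cv2.imwrite('pics/d.png',cv2.resize(im,None,fx=3.4,fy=3.4,interpolation=2))"
```

```text
t 3.85 pos [ 0.4777 -0.1618  0.0633] F [-0.07 -0.16  0.01] turn [-0.4 -0.2 -0.5] cm [3.27 0.63 1.12]
```

View pics/d.png

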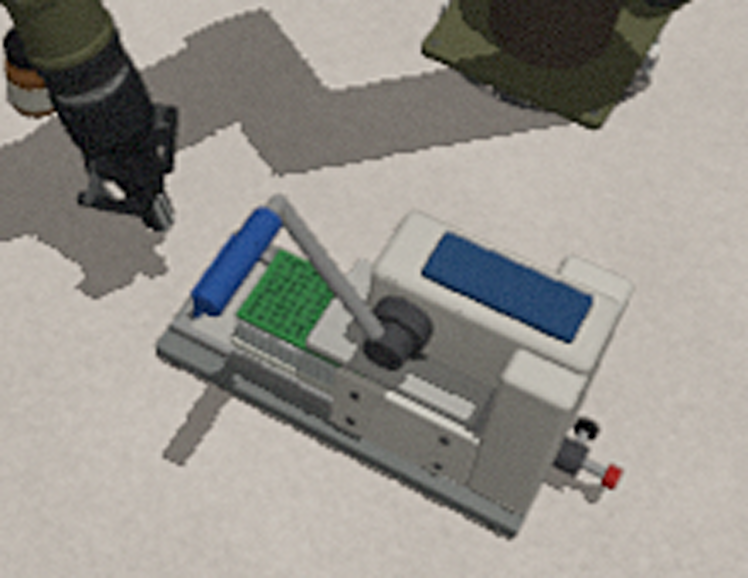

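The crop shows the shut gripper at (160,215), in front of the mouth and clear of the lever. Now I'll advance and look for contact.

Emit:
move_arm(moves=[[0,0,0,1,0.4,0.35,1],[0,0,0,2,0.6,0.7,1],[0,0,0,2.5,0.6,0.87,1],[0,0,0,2.8,0.6,0.98,1]])

```text
time: 4.3
tool_pos: [0.4875, -0.1337, 0.0678]
tcp_rot: [-0.124, 0.686, 0.707, 0.12]
wrist_force: [-0.4, -0.1, -0.8]
width: -0.001
gripper_force: 0.0
```

Emit:
move_arm(moves=[[0,0,0,0.28,0,0.1,1],[0,0,0,0.56,0,0.2,1],[0,0,0,0.85,0,0.31,1]])

```text
time: 4.6
tool_pos: [0.4866, -0.1249, 0.0668]
tcp_rot: [-0.125, 0.686, 0.707, 0.12]
wrist_force: [-0.0, 0.6, 0.1]
width: -0.002
gripper_force: 0.0
```

Emit:
move_arm(moves=[[0,0,0,0.28,0,0.1,1],[0,0,0,0.56,0,0.2,1],[0,0,0,0.85,0,0.31,1]])

```text
time: 4.9
tool_pos: [0.4863, -0.1158, 0.0667]
tcp_rot: [-0.125, 0.686, 0.706, 0.12]
wrist_force: [-0.2, -0.9, -0.1]
width: 0.0
gripper_force: 0.0
```

Emit:
move_arm(moves=[[0,0,0,0.3,-0.1,0.12,1],[0,0,0,0.6,-0.2,0.24,1],[0,0,0,0.9,-0.3,0.36,1]])

```text
time: 5.2
tool_pos: [0.4828, -0.1061, 0.0664]
tcp_rot: [-0.125, 0.686, 0.707, 0.12]
wrist_force: [0.4, 0.2, -0.3]
width: -0.006
gripper_force: 0.0
```

```bash
python3 -c "
from h import *
rel([.482,-.09,.064],tilt(20,2))
p=manip.snapshot('scene');im=p['frame'][120:290,260:480,::-1];cv2.imwrite('pics/e.png',cv2.resize(im,None,fx=3.4,fy=3.4,interpolation=2))"
```

```text
t 5.2 pos [ 0.4828 -0.1061  0.0664] F [ 0.42  0.24 -0.31] turn [-0.  -0.  -0.3] cm [ 1.44 -0.03  0.77]
```

View pics/e.png

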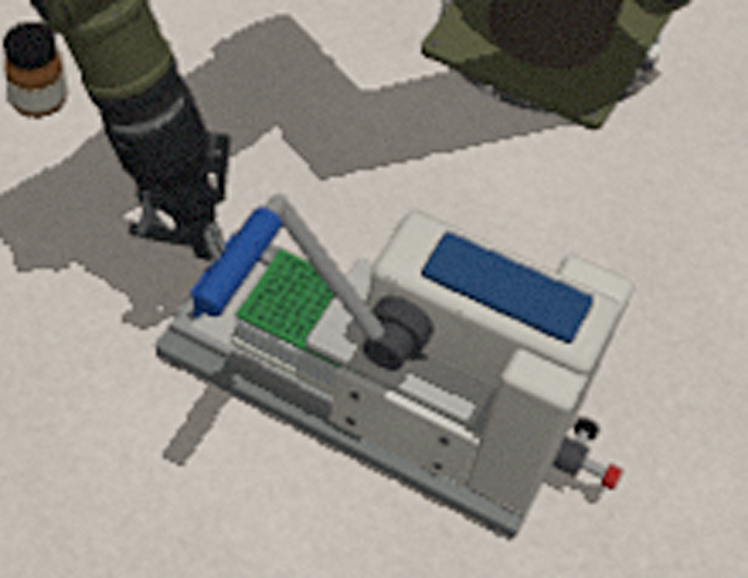

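The gripper at (210,240) is now just at the push plate, and I can't tell from this view whether it touches. I'll check from the top camera.

```bash
python3 -c "
from h import *
p=manip.snapshot('top');im=p['frame'][170:290,220:370,::-1];cv2.imwrite('pics/f.png',cv2.resize(im,None,fx=5,fy=5,interpolation=2))
print('tcp px',proj(p,st()[1]),'tip',proj(p,st()[1]+[0,.005,-.013]),[(np.array(r['at'])*[640,400],r['confidence']) for r in manip.tip_of(p,'carrier_front')])
"
```

```text
tcp px [342.7904289  239.82275717] tip [340.80458762 239.91065304] [(array([344.896, 237.52 ]), 0.84), (array([280.128, 244.08 ]), 0.63)]
```

View pics/f.png

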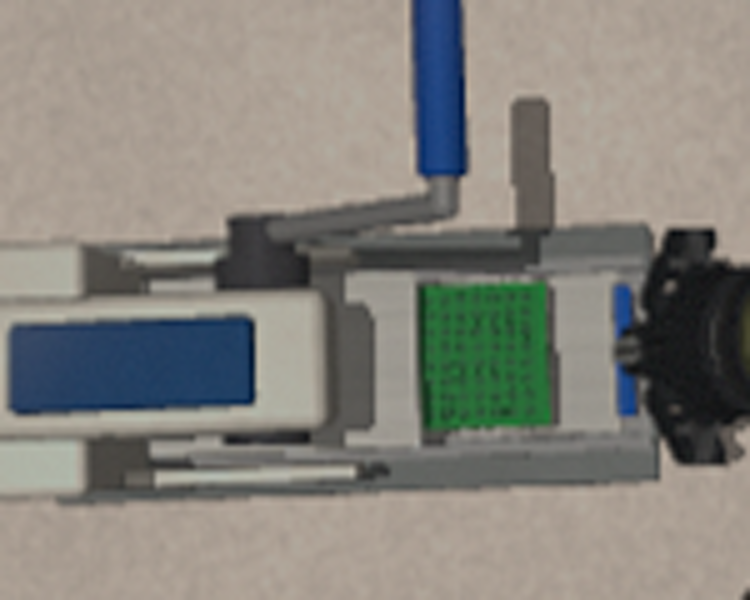

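The top crop shows the fingertip at (625,350), overlapping the push plate, but it isn't clear whether the plate has moved. I'll register the mat patch between the two images and mark where the kinematics put the tip.

```bash
python3 -c "
from h import *
p=manip.snapshot('top');A=cv2.imread('pics/b_top.png');B=p['frame'][:,:,::-1].copy()
def sh(c0,c1,r0,r1):
    t=cv2.resize(A[r0:r1,c0:c1],None,fx=8,fy=8,interpolation=2);s=cv2.resize(B[r0-5:r1+5,c0-8:c1+8],None,fx=8,fy=8,interpolation=2)
    _,v,_,l=cv2.minMaxLoc(cv2.matchTemplate(s,t,5));return l[0]/8-8,l[1]/8-5,round(v,3)
print('mat',sh(300,334,224,258),'press',sh(214,284,220,268),'plate',sh(338,350,223,234),sh(338,350,246,258))
s,x,r=st();print(s['time'],x,s['wrist_force'])
for n,v in dict(tcp=[0,0,0],tip=[0,0,.014],tipf=[.011,0,.014],body=[0,0,-.049],far=[0,0,-.15]).items():print(n,x+r.apply(v),proj(p,x+r.apply(v)))
for X in([.483,-.112,.071],[.483,-.106,.071],[.483,-.112,.055]):print(X,proj(p,X))
"
```

```text
mat (0.0, 0.0, 0.999) press (0.0, 0.0, 0.999) plate (-0.25, 0.125, 0.897) (-0.25, 0.0, 0.945)
5.4 [ 0.48297864 -0.10636245  0.0664192 ] [ 0.50756313 -0.61838068 -0.05504161]
tcp [ 0.48297864 -0.10636245  0.0664192 ] [342.9457262 239.6923637]
tip [ 0.48280727 -0.10157878  0.05326294] [341.03237386 239.84286542]
tipf [ 0.48250487 -0.09124612  0.05702388] [337.44688671 239.93725306]
body [ 0.48357841 -0.12310531  0.1124661 ] [349.9681261  239.13999116]
far [ 0.48481467 -0.15761609  0.2073791 ] [366.26057523 237.85844901]
[0.483, -0.112, 0.071] [345.03851942 239.64861093]
[0.483, -0.106, 0.071] [342.89781797 239.6551493 ]
[0.483, -0.112, 0.055] [344.73117297 239.7524811 ]
```

```bash
python3 -c "
from h import *
a=manip.snapshot('scene')
def D(n,p,X,c,f): print(n,(proj(p,X)-c)*f)
t=np.radians(20);z=np.array([0,np.sin(t),-np.cos(t)]);x=np.array([0,np.cos(t),np.sin(t)])
T=np.array([.4777,-.1618,.0633])
for k,v in dict(tcp=0*z,tip=.014*z,tipf=.014*z+.011*x,tipb=.014*z-.011*x,back=-.1*z).items(): D('d '+k,a,T+v,[260,120],3.4)
T=st()[1]
for k,v in dict(tcp=0*z,tip=.014*z,tipf=.014*z+.011*x,back=-.1*z).items(): D('e '+k,a,T+v,[260,120],3.4)
cv2.imwrite('pics/g.png',cv2.resize(a['frame'][165:235,295:365,::-1],None,fx=8,fy=8,interpolation=2))
for k,X in dict(ftop=[.483,-.115,.071],l=[.448,-.115,.071],r=[.518,-.115,.071],tip=T+.014*z,tipf=T+.014*z+.011*x).items(): D('g '+k,a,X,[295,165],8)
"
```

```text
d tcp [168.8950419  240.50247935]
d tip [173.83870617 251.14728682]
d tipf [183.2241291  253.79177643]
d tipb [164.55006377 248.53006663]
d back [131.25630302 159.45791257]
e tcp [217.43061144 269.93772879]
e tip [222.09145716 280.55418868]
e tipf [231.90965192 283.40453786]
e back [181.9012848  189.00913915]
g ftop [212.44581961 258.16993819]
g l [262.20639254 193.81312938]
g r [161.30190417 324.31586445]
g tip [242.56813451 300.12750278]
g tipf [265.66976923 306.83420672]
```

View pics/g.png

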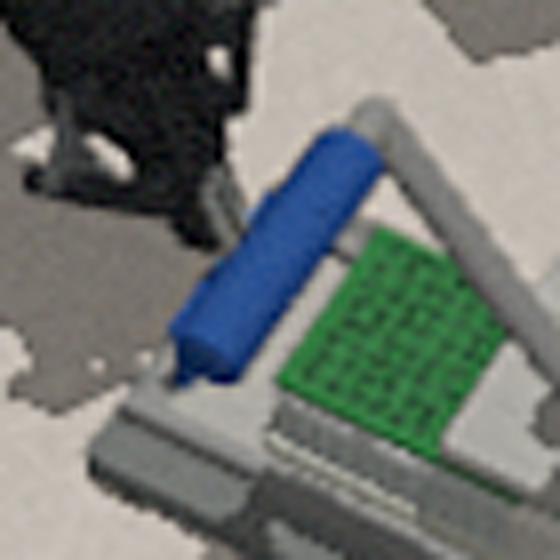

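The fingertip shows about 15 mm higher than the kinematics say, so it sits over the push plate rather than in front of it. The carrier hasn't moved and no force shows. I'll back off, lower about 16 mm and try again.

Emit:
move_arm(moves=[[0,0,0,-1.5,0,-0.55,1],[0,0,0,-3,0,-1.1,1],[0,0,0,-3.3,0,-0.4,1],[0,0,0,-3.55,0,0.4,1],[0,0,0,-3.55,0,0.4,1]])

```text
time: 5.95
tool_pos: [0.4826, -0.138, 0.0489]
tcp_rot: [-0.127, 0.686, 0.706, 0.12]
wrist_force: [-0.5, 0.1, 0.3]
width: 0.001
gripper_force: 0.0
```

Emit:
move_arm(moves=[[0,0,0,0.35,0,0.13,1],[0,0,0,0.7,0,0.26,1],[0,0,0,1.0,0,0.36,1]])

```text
time: 6.25
tool_pos: [0.4836, -0.1271, 0.0507]
tcp_rot: [-0.125, 0.686, 0.707, 0.12]
wrist_force: [-0.0, -0.4, -0.7]
width: -0.001
gripper_force: 0.0
```

Emit:
move_arm(moves=[[0,0,0,0.25,0,0.09,1],[0,0,0,0.5,0,0.18,1],[0,0,0,0.75,0,0.27,1]])

```text
time: 6.55
tool_pos: [0.4835, -0.1195, 0.0507]
tcp_rot: [-0.125, 0.686, 0.707, 0.12]
wrist_force: [-0.4, -0.8, 0.7]
width: 0.001
gripper_force: 0.0
```

Emit:
move_arm(moves=[[0,0,0,0.25,0,0.09,1],[0,0,0,0.5,0,0.18,1],[0,0,0,0.75,0,0.27,1]])

```text
time: 6.85
tool_pos: [0.4836, -0.1128, 0.0507]
tcp_rot: [-0.124, 0.686, 0.707, 0.12]
wrist_force: [-0.7, -5.1, 2.7]
width: -0.002
gripper_force: 2.1
```

Contact: about 5 N along the slide. I'll push on.

Emit:
move_arm(moves=[[0,0,0,0.4,0,0.14,1],[0,0,0,0.8,0,0.29,1],[0,0,0,1.2,0,0.43,1],[0,0,0,1.6,0,0.58,1],[0,0,0,2.0,0,0.72,1]])

```text
time: 7.35
tool_pos: [0.483, -0.0908, 0.0509]
tcp_rot: [-0.125, 0.686, 0.707, 0.12]
wrist_force: [0.5, -5.0, 2.8]
width: 0.003
gripper_force: 2.5
```

```bash
python3 -c "
from h import *
p=manip.snapshot('top');A=cv2.imread('pics/b_top.png');B=p['frame'][:,:,::-1].copy()
t=cv2.resize(A[224:258,312:333],None,fx=8,fy=8,interpolation=2);s=cv2.resize(B[219:263,280:341],None,fx=8,fy=8,interpolation=2)
_,v,_,l=cv2.minMaxLoc(cv2.matchTemplate(s,t,5));print('mat shift',l[0]/8-32,l[1]/8-5,v)
rel([.482,-.07,.05],tilt(20,2))
"
```

```text
mat shift -7.25 0.125 0.8882266283035278
t 7.4 pos [ 0.4828 -0.0899  0.051 ] F [ 1.17 -2.54  2.65] turn [ 0.  -0.  -0.3] cm [ 1.84 -0.02  0.77]
```

The mat has moved about 21 mm with the tool, so the carrier is sliding. I'll keep going.

Emit:
move_arm(moves=[[0,0,0,0.4,0,0.14,1],[0,0,0,0.8,0,0.29,1],[0,0,0,1.2,0,0.43,1],[0,0,0,1.6,0,0.58,1],[0,0,0,2.0,0,0.72,1]])

```text
time: 7.9
tool_pos: [0.4822, -0.0696, 0.051]
tcp_rot: [-0.125, 0.686, 0.707, 0.12]
wrist_force: [0.2, -5.1, 3.6]
width: -0.002
gripper_force: 2.6
```

Emit:
move_arm(moves=[[0,0,0,0.2,0,0.07,1],[0,0,0,0.4,0,0.14,1],[0,0,0,0.6,0,0.21,1],[0,0,0,0.8,0,0.29,1]])

```text
time: 8.3
tool_pos: [0.4819, -0.0612, 0.0509]
tcp_rot: [-0.125, 0.686, 0.707, 0.12]
wrist_force: [0.6, -6.7, 5.3]
width: 0.001
gripper_force: 3.2
```

Emit:
move_arm(moves=[[0,0,0,0.2,0,0.07,1],[0,0,0,0.4,0,0.14,1],[0,0,0,0.6,0,0.21,1],[0,0,0,0.8,0,0.29,1]])

```text
time: 8.7
tool_pos: [0.4816, -0.0527, 0.0509]
tcp_rot: [-0.125, 0.686, 0.707, 0.12]
wrist_force: [-0.1, -6.0, 4.6]
width: -0.004
gripper_force: 3.2
```

Emit:
move_arm(moves=[[0,0,0,0.26,0,-0.12,1],[0,0,0,0.46,0,-0.05,1],[0,0,0,0.66,0,0.03,1],[0,0,0,0.86,0,0.1,1]])

```text
time: 9.1
tool_pos: [0.4809, -0.0446, 0.0527]
tcp_rot: [-0.125, 0.686, 0.707, 0.119]
wrist_force: [-1.9, -5.1, 3.6]
width: 0.001
gripper_force: 2.5
```

Emit:
move_arm(moves=[[0,0,0,0.15,0,0.05,1],[0,0,0,0.3,0,0.11,1],[0,0,0,0.45,0,0.16,1],[0,0,0,0.6,0,0.22,1]])

```text
time: 9.5
tool_pos: [0.4806, -0.0382, 0.0526]
tcp_rot: [-0.125, 0.686, 0.707, 0.119]
wrist_force: [-1.0, -5.5, 4.3]
width: -0.001
gripper_force: 2.8
```

Emit:
move_arm(moves=[[0,0,0,0.15,0,0.05,1],[0,0,0,0.3,0,0.11,1],[0,0,0,0.45,0,0.16,1]])

```text
time: 9.8
tool_pos: [0.4805, -0.0336, 0.0527]
tcp_rot: [-0.125, 0.686, 0.707, 0.119]
wrist_force: [-0.1, -6.2, 3.0]
width: -0.0
gripper_force: 2.5
```

Emit:
move_arm(moves=[[0,0,0,0.15,0,0.05,1],[0,0,0,0.3,0,0.11,1],[0,0,0,0.45,0,0.16,1]])

```text
time: 10.1
tool_pos: [0.4804, -0.029, 0.0527]
tcp_rot: [-0.125, 0.686, 0.707, 0.119]
wrist_force: [-1.0, -6.6, 3.0]
width: 0.001
gripper_force: 2.9
```

Emit:
move_arm(moves=[[0,0,0,0.15,0,0.05,1],[0,0,0,0.3,0,0.11,1],[0,0,0,0.45,0,0.16,1]])

```text
time: 10.4
tool_pos: [0.4804, -0.0246, 0.0528]
tcp_rot: [-0.124, 0.686, 0.707, 0.119]
wrist_force: [-1.5, -8.6, 6.6]
width: -0.003
gripper_force: 4.6
```

Emit:
move_arm(moves=[[0,0,0,0.05,0,0.02,1],[0,0,0,0.1,0,0.04,1]])

```text
time: 10.6
tool_pos: [0.4805, -0.0244, 0.0528]
tcp_rot: [-0.123, 0.687, 0.707, 0.118]
wrist_force: [-1.9, -11.3, 6.6]
width: 0.003
gripper_force: 5.0
```

Emit:
move_arm(moves=[[0,0,0,0.05,0,0.02,1],[0,0,0,0.1,0,0.04,1]])

```text
time: 10.8
tool_pos: [0.4806, -0.024, 0.0529]
tcp_rot: [-0.123, 0.687, 0.707, 0.118]
wrist_force: [-2.8, -12.5, 8.6]
width: 0.001
gripper_force: 6.1
```

```bash
python3 -c "
from h import *
rel([.479,-.02,.053],tilt(20,2))
p=manip.snapshot('top');im=p['frame'][170:290,200:350,::-1];cv2.imwrite('pics/i.png',cv2.resize(im,None,fx=5,fy=5,interpolation=2))"
```

```text
t 10.8 pos [ 0.4806 -0.024   0.0529] F [ -2.78 -12.52   8.6 ] turn [-0.   0.4 -0.4] cm [ 0.39 -0.15  0.12]
```

Emit:
move_arm(moves=[[0,0,0,0.1,0,0.02,1],[0,0,0,0.2,0,0.06,1]])

```text
time: 11.05
tool_pos: [0.4809, -0.0228, 0.0532]
tcp_rot: [-0.122, 0.687, 0.707, 0.117]
wrist_force: [-2.8, -17.3, 11.6]
width: 0.004
gripper_force: 8.0
```

View pics/i.png

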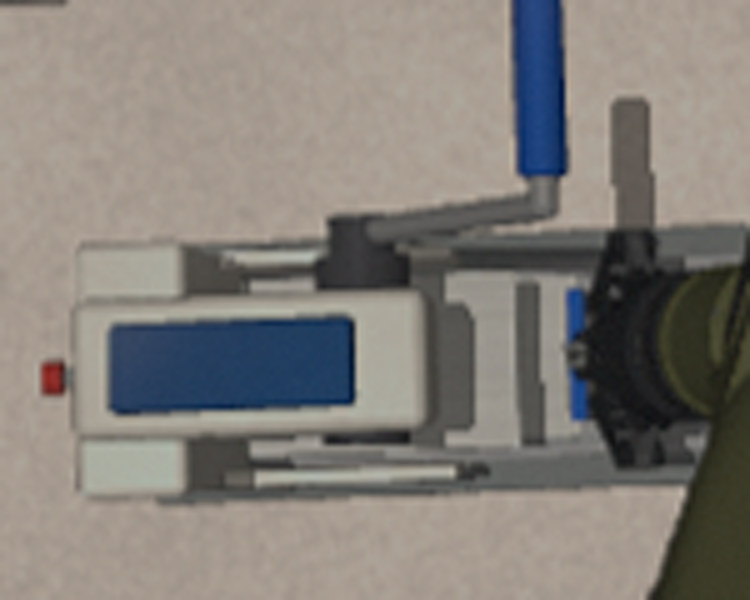

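The crop shows the push plate at (576,355), about 87 mm further in, with the gripper clear of the platen. The red knob at (53,378) has moved outward. I'll check the knob and plate shift by image registration.

```bash
cat > k.py <<'E'
from h import *
import glob
p=manip.snapshot('top');B=p['frame'][:,:,::-1].copy();cv2.imwrite('pics/now_top.png',B)
def red(I):
    I=I[225:260,195:220].astype(float);m=np.clip(I[:,:,2]-I[:,:,1]-60,0,None);return (m*np.arange(195,220)).sum()/m.sum(),m.sum()
def blue(I):
    I=I[226:236,300:350].astype(float);m=np.clip(I[:,:,0]-I[:,:,2]-70,0,None);return (m*np.arange(300,350)).sum()/m.sum(),m.sum()
for f in('b_top','now_top'):I=cv2.imread(f'pics/{f}.png');print(f,'knob',red(I),'plate',blue(I))
I=cv2.imread('pics/i.png');I=cv2.resize(I,(150,120),interpolation=cv2.INTER_AREA);J=np.zeros((400,640,3),np.uint8);J[170:290,200:350]=I;print('i',red(J),blue(J))
s=manip.get_state();print(s['time'],s['tool_pos'],s['wrist_force'])
E
python3 k.py
```

```text
b_top knob (np.float64(212.005698005698), np.float64(351.0)) plate (np.float64(344.3818181818182), np.float64(495.0))
now_top knob (np.float64(209.92560175054706), np.float64(457.0)) plate (np.float64(314.5852534562212), np.float64(434.0))
i (np.float64(209.91435185185185), np.float64(432.0)) (np.float64(314.55555555555554), np.float64(441.0))
11.1 [ 0.48088437 -0.02282258  0.05321969] [ -2.78324317 -15.47237059   9.86724033]
```

The knob is out 2.1 px, about 6 mm, and the plate no longer advances as the force rises, so the carrier is solid at home. I'll retreat straight back.

Emit:
move_arm(moves=[[0,0,0,-0.5,0,-0.18,1],[0,0,0,-2,0,-0.72,1],[0,0,0,-4,0,-1.44,1],[0,0,0,-7,0,-2.5,1],[0,0,0,-9,0,-3.3,1]])

```text
time: 11.6
tool_pos: [0.4827, -0.115, 0.0526]
tcp_rot: [-0.126, 0.686, 0.706, 0.12]
wrist_force: [0.8, -0.3, 0.3]
width: 0.001
gripper_force: 0.0
```

```bash
python3 k.py; python3 -c "
from h import *
rel([.52,-.11,.38],tilt(0,2))
rel([.605,-.012,.38],tilt(0,2))"
```

```text
b_top knob (np.float64(212.005698005698), np.float64(351.0)) plate (np.float64(344.3818181818182), np.float64(495.0))
now_top knob (np.float64(209.92418032786884), np.float64(488.0)) plate (np.float64(314.6075471698113), np.float64(530.0))
i (np.float64(209.91435185185185), np.float64(432.0)) (np.float64(314.55555555555554), np.float64(441.0))
11.65 [ 0.48367211 -0.11810064  0.05250398] [ 0.6573408  -3.31689235 -2.33044429]
t 11.65 pos [ 0.4837 -0.1181  0.0525] F [ 0.66 -3.32 -2.33] turn [ -0.1 -19.9  -0.4] cm [ 11.84   3.58 -30.55]
t 11.65 pos [ 0.4837 -0.1181  0.0525] F [ 0.66 -3.32 -2.33] turn [ -0.1 -19.9  -0.4] cm [ 20.83  12.35 -27.31]
```

The carrier and knob both stayed put. Now I'll rise and straighten the tool.

Emit:
move_arm(moves=[[0,-5,0,1.7,0,-5,1],[0,-12,0,4,0.5,-10,1],[0,-20,0,6,1.5,-16,1],[0,-20,0,9,2.5,-23,1],[0,-20,0,11.8,3.6,-30.5,1]])

```text
time: 12.15
tool_pos: [0.5079, -0.1061, 0.303]
tcp_rot: [-0.002, 0.695, 0.719, -0.0]
wrist_force: [0.1, -0.1, -0.4]
width: 0.002
gripper_force: 0.0
```

Emit:
move_arm(moves=[[0,0,0,0,0,0,1],[0,0,0,0,0,0,1]])

```text
time: 12.35
tool_pos: [0.5094, -0.1079, 0.302]
tcp_rot: [-0.0, 0.696, 0.718, 0.0]
wrist_force: [-0.8, -0.3, -1.7]
width: -0.001
gripper_force: 0.0
```

```bash
python3 -c "
from h import *
rel([.605,-.012,.36],tilt(0,2))"
```

```text
t 12.35 pos [ 0.5094 -0.1079  0.302 ] F [-0.81 -0.28 -1.73] turn [-0.  -0.  -0.2] cm [ 9.3   9.85 -5.79]
```

Emit:
move_arm(moves=[[0,0,0,0,0,-4,1],[0,0,0,1,3,-6,1],[0,0,0,4,6,-6,1],[0,0,0,7,9,-6,1],[0,0,0,9.3,9.8,-6,1]])

```text
time: 12.85
tool_pos: [0.6054, -0.0111, 0.3569]
tcp_rot: [-0.003, 0.696, 0.718, -0.002]
wrist_force: [0.9, -1.0, 0.0]
width: 0.003
gripper_force: 0.0
```

Emit:
move_arm(moves=[[0,0,0,0,0,0,1],[0,0,0,0,0,0,1]])

```text
time: 13.05
tool_pos: [0.6031, -0.0127, 0.3586]
tcp_rot: [-0.003, 0.696, 0.718, -0.003]
wrist_force: [-0.4, -0.5, -0.2]
width: -0.001
gripper_force: 0.0
```

```bash
python3 -c "
from h import *
rel([.605,-.012,.33],tilt(0,2))
for c in('top','scene'):
    p=manip.snapshot(c);x=st()[1]
    b=manip.tip_of(p,'lever_bar');print(c,[(np.array(r['at'])*[640,400],onz(p,np.array(r['at'])*[640,400],.3)) for r in b[:1]],'tcp',proj(p,x),'tip',proj(p,x+[0,0,-.014]))
im=p['frame'][110:270,270:450,::-1];cv2.imwrite('pics/j.png',cv2.resize(im,None,fx=3.7,fy=3.7,interpolation=2))"
```

```text
t 13.05 pos [ 0.6031 -0.0127  0.3586] F [-0.35 -0.54 -0.19] turn [-0.4 -0.  -0.2] cm [0.06 0.22 2.86]
top [] tcp [306.62962022 182.17684506] tip [306.82811168 183.10626064]
scene [(array([333.824, 193.6  ]), array([ 0.58839935, -0.00956706,  0.3       ]))] tcp [328.83818281 181.62056927] tip [328.83021195 185.38533106]
```

View pics/j.png

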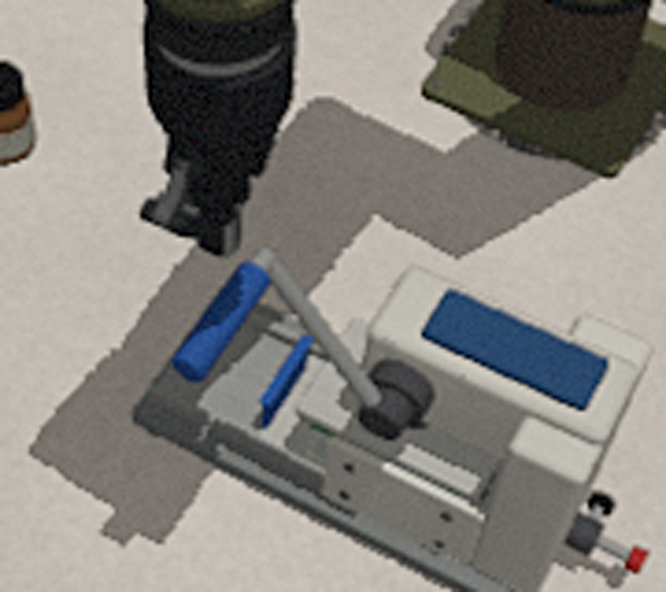

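The crop shows the fingertips at (222,250) just above the blue bar, which spans (190,360) to (255,275). The tips again sit higher than the kinematics say. The push plate is well inside the press. I'll descend and feel for the bar.

Emit:
move_arm(moves=[[0,0,0,0,0,1.2,1],[0,0,0,0,0,2.4,1],[0,0,0,0,0,3.2,1]])

```text
time: 13.55
tool_pos: [0.6034, -0.0141, 0.3285]
tcp_rot: [-0.001, 0.697, 0.717, -0.001]
wrist_force: [0.4, 0.1, 0.6]
width: -0.003
gripper_force: 0.0
```

Emit:
move_arm(moves=[[0,0,0,0,0,0.4,1],[0,0,0,0,0,0.8,1],[0,0,0,0,0,1.2,1]])

```text
time: 13.85
tool_pos: [0.6041, -0.0134, 0.3172]
tcp_rot: [-0.0, 0.697, 0.717, -0.0]
wrist_force: [0.2, 0.2, -0.1]
width: 0.003
gripper_force: 0.0
```

Emit:
move_arm(moves=[[0,0,0,0,0,0.4,1],[0,0,0,0,0,0.8,1],[0,0,0,0,0,1.2,1]])

```text
time: 14.15
tool_pos: [0.6041, -0.0131, 0.3048]
tcp_rot: [-0.001, 0.696, 0.718, -0.001]
wrist_force: [0.3, 0.5, -1.3]
width: -0.003
gripper_force: 0.0
```

Emit:
move_arm(moves=[[0,0,0,0,0,0.3,1],[0,0,0,0,0,0.6,1],[0,0,0,0,0,0.6,1]])

```text
time: 14.45
tool_pos: [0.6038, -0.0131, 0.2985]
tcp_rot: [-0.001, 0.696, 0.718, -0.001]
wrist_force: [0.1, 0.7, 0.1]
width: -0.004
gripper_force: 0.0
```

```bash
cat > l.py <<'E'
from h import *
p=manip.snapshot('scene');A=cv2.imread('pics/b_scene.png');B=p['frame'][:,:,::-1]
# bar's blue pixels centroid
def bar(I):
    I=I[170:245,300:350].astype(float);m=(I[:,:,0]-I[:,:,2]>60)&(I[:,:,0]>90);v,u=np.nonzero(m);return u.mean()+300,v.mean()+170,m.sum()
print('bar before',bar(A),'now',bar(B))
q=manip.tip_of(p,'lever_bar');print([np.array(r['at'])*[640,400] for r in q[:1]])
s=manip.get_state();print(s['time'],np.round(s['tool_pos'],4),s['wrist_force'])
for th in(50,40,30,20,10,0,-10):
    t=np.radians(th);print(th,proj(p,[.5966+.0014*(50-th)/20,.084-.15*np.cos(t),.185+.15*np.sin(t)]).round(1))
E
python3 l.py
```

```text
bar before (np.float64(329.31067961165047), np.float64(195.63430420711973), np.int64(309)) now (np.float64(335.7248322147651), np.float64(202.9261744966443), np.int64(149))
[array([333.504, 196.52 ])]
14.55 [ 0.604  -0.0131  0.299 ] [-0.41015807  0.08339305  0.36942687]
50 [330.9 195.5]
40 [324.1 196.7]
30 [318.8 199.2]
20 [315.1 202.8]
10 [313.  207.3]
0 [312.4 212.5]
-10 [313.3 218.3]
```

Emit:
move_arm(moves=[[0,0,0,0,0,0.3,1],[0,0,0,0,0,0.6,1],[0,0,0,0,0,0.6,1]])

```text
time: 14.85
tool_pos: [0.6042, -0.0134, 0.293]
tcp_rot: [-0.0, 0.697, 0.718, -0.001]
wrist_force: [0.1, 0.5, 2.6]
width: -0.003
gripper_force: 0.9
```

Emit:
move_arm(moves=[[0,0,0,0,0,0.3,1],[0,0,0,0,0,0.6,1],[0,0,0,0,0,0.6,1]])

```text
time: 15.15
tool_pos: [0.6045, -0.017, 0.2899]
tcp_rot: [0.003, 0.697, 0.717, -0.002]
wrist_force: [-3.1, -8.0, 12.4]
width: 0.003
gripper_force: 6.0
```

```bash
python3 l.py|head -3; python3 -c "
from h import *
p=manip.snapshot('scene');cv2.imwrite('pics/k.png',cv2.resize(p['frame'][120:250,270:400,::-1],None,fx=4.5,fy=4.5,interpolation=2))"
```

```text
bar before (np.float64(329.31067961165047), np.float64(195.63430420711973), np.int64(309)) now (np.float64(335.3984962406015), np.float64(204.25563909774436), np.int64(133))
[array([332.608, 197.2  ])]
15.25 [ 0.6045 -0.0168  0.29  ] [-1.93477601 -8.62982935 12.07085351]
```

View pics/k.png

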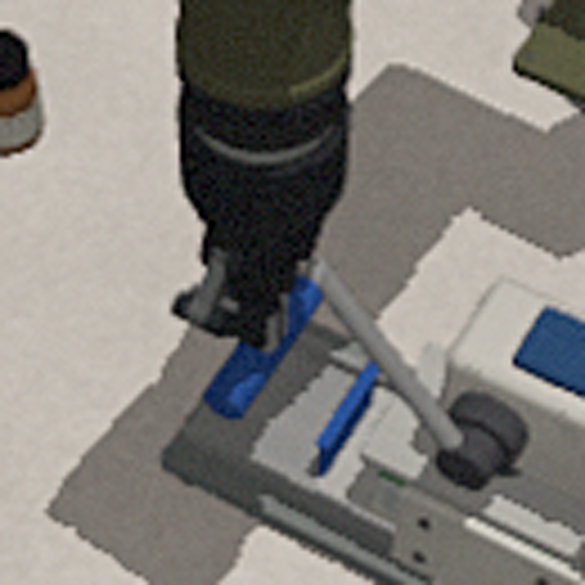

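The fingers touched the bar at TCP z of about 0.293 and the lever has started to move; in the crop they sit on the bar at about (270,330). Now I'll follow the arc down.

Emit:
move_arm(moves=[[0,0,0,-1.1,0,0.4,1],[0,0,0,-1.8,0,1.15,1],[0,0,0,-2.45,0.1,2.0,1],[0,0,0,-3.0,0.1,2.9,1],[0,0,0,-3.5,0.1,3.8,1]])

```text
time: 15.8
tool_pos: [0.6065, -0.0504, 0.2494]
tcp_rot: [0.001, 0.697, 0.717, -0.001]
wrist_force: [-0.2, -3.3, 5.9]
width: 0.001
gripper_force: 2.6
```

```bash
python3 l.py|sed -n 1,3p
```

```text
bar before (np.float64(329.31067961165047), np.float64(195.63430420711973), np.int64(309)) now (np.float64(327.513698630137), np.float64(204.94520547945206), np.int64(146))
[array([319.296, 198.6  ])]
15.9 [ 0.6058 -0.0498  0.248 ] [ 0.23114406 -2.03567475  3.10192861]
```

Emit:
move_arm(moves=[[0,0,0,-0.45,0,1.0,1],[0,0,0,-0.85,0,2.0,1],[0,0,0,-1.15,0,3.0,1],[0,0,0,-1.4,0,4.0,1],[0,0,0,-1.6,0,5.0,1]])

```text
time: 16.4
tool_pos: [0.6066, -0.0643, 0.1983]
tcp_rot: [-0.0, 0.696, 0.718, -0.001]
wrist_force: [0.3, -3.7, 3.5]
width: 0.001
gripper_force: 1.9
```

Emit:
move_arm(moves=[[0,0,0,-0.1,0,0.7,1],[0,0,0,-0.15,0,1.4,1],[0,0,0,-0.15,0,2.1,1],[0,0,0,-0.12,0,2.8,1]])

```text
time: 16.8
tool_pos: [0.6064, -0.0659, 0.171]
tcp_rot: [-0.0, 0.697, 0.718, -0.001]
wrist_force: [-0.1, -4.0, 5.2]
width: 0.001
gripper_force: 2.8
```

```bash
python3 l.py|sed -n 1,3p
```

```text
bar before (np.float64(329.31067961165047), np.float64(195.63430420711973), np.int64(309)) now (np.float64(323.3235294117647), np.float64(214.81372549019608), np.int64(102))
[array([313.728, 213.48 ])]
16.9 [ 0.606  -0.0652  0.1702] [ 0.72871227 -2.47222184  2.76681722]
```

Emit:
move_arm(moves=[[0,0,0,0.03,0,0.5,1],[0,0,0,0.08,0,1.0,1],[0,0,0,0.12,0,1.4,1]])

```text
time: 17.2
tool_pos: [0.6061, -0.0645, 0.1572]
tcp_rot: [-0.0, 0.696, 0.718, -0.001]
wrist_force: [-0.9, -4.8, 5.3]
width: -0.001
gripper_force: 2.6
```

Emit:
move_arm(moves=[[0,0,0,0.03,0,0.2,1],[0,0,0,0.05,0,0.4,1]])

```text
time: 17.4
tool_pos: [0.6061, -0.0638, 0.1533]
tcp_rot: [-0.0, 0.696, 0.718, -0.001]
wrist_force: [-0.2, -4.0, 5.1]
width: -0.0
gripper_force: 2.6
```

Emit:
move_arm(moves=[[0,0,0,0.0,0,0.2,1],[0,0,0,0,0,0.3,1]])

```text
time: 17.6
tool_pos: [0.6062, -0.0637, 0.1511]
tcp_rot: [-0.0, 0.696, 0.718, -0.001]
wrist_force: [-1.7, -3.0, 12.5]
width: 0.001
gripper_force: 6.2
```

Emit:
move_arm(moves=[[0,0,0,0.0,0,0.2,1],[0,0,0,0,0,0.4,1]])

```text
time: 17.8
tool_pos: [0.6063, -0.0636, 0.1499]
tcp_rot: [0.0, 0.696, 0.718, 0.0]
wrist_force: [-7.9, -2.3, 29.8]
width: -0.0
gripper_force: 14.7
```

Emit:
move_arm(moves=[[0,0,0,0.0,0,0.1,1],[0,0,0,0,0,0.2,1],[0,0,0,0,0,0.2,1],[0,0,0,0,0,0.2,1]])

```text
time: 18.2
tool_pos: [0.6064, -0.0636, 0.1498]
tcp_rot: [0.001, 0.696, 0.718, 0.001]
wrist_force: [-8.3, -3.1, 29.7]
width: -0.002
gripper_force: 15.1
```

```bash
python3 l.py; python3 k.py
```

```text
bar before (np.float64(329.31067961165047), np.float64(195.63430420711973), np.int64(309)) now (np.float64(323.29245283018867), np.float64(217.80188679245282), np.int64(106))
[array([317.888, 217.32 ])]
18.3 [ 0.6064 -0.0636  0.1498] [-8.67377158 -2.19348193 31.08757767]
50 [330.9 195.5]
40 [324.1 196.7]
30 [318.8 199.2]
20 [315.1 202.8]
10 [313.  207.3]
0 [312.4 212.5]
-10 [313.3 218.3]
b_top knob (np.float64(212.005698005698), np.float64(351.0)) plate (np.float64(344.3818181818182), np.float64(495.0))
now_top knob (np.float64(209.92168674698794), np.float64(498.0)) plate (np.float64(nan), np.float64(0.0))
i (np.float64(209.91435185185185), np.float64(432.0)) (np.float64(314.55555555555554), np.float64(441.0))
18.35 [ 0.60640403 -0.06355515  0.14977084] [-8.80574394 -2.80040371 29.74367367]k.py:7: RuntimeWarning: invalid value encountered in scalar divide
  I=I[226:236,300:350].astype(float);m=np.clip(I[:,:,0]-I[:,:,2]-70,0,None);return (m*np.arange(300,350)).sum()/m.sum(),m.sum()
```

The lever is at its stop: the force rose sharply to 30 N, motion stopped, and the bar is where −10° predicts. It has been held for over half a second. Now I'll follow it back up.

Emit:
move_arm(moves=[[0,0,0,-0.2,0,-1.9,1],[0,0,0,-0.2,0,-4,1],[0,0,0,0.1,0,-6,1],[0,0,0,0.65,0,-8,1],[0,0,0,1.5,0,-10,1]])

```text
time: 18.85
tool_pos: [0.6049, -0.047, 0.2439]
tcp_rot: [-0.003, 0.696, 0.718, -0.0]
wrist_force: [0.6, 0.4, -0.2]
width: 0.003
gripper_force: 0.2
```

Emit:
move_arm(moves=[[0,0,0,0.5,0,-1,1],[0,0,0,1.4,0,-2.3,1],[0,0,0,2.3,0,-3.5,1],[0,0,0,3.3,0,-4.8,1],[0,0,0,3.6,0,-8,1]])

```text
time: 19.35
tool_pos: [0.603, -0.0109, 0.3214]
tcp_rot: [-0.004, 0.696, 0.718, -0.003]
wrist_force: [1.0, -1.2, -0.1]
width: 0.003
gripper_force: 0.0
```

Emit:
move_arm(moves=[[0,0,0,0,0,-3,1],[0,0,0,0,0,-5,1],[0,0,0,0,0,-5,1]])

```text
time: 19.65
tool_pos: [0.6061, -0.0119, 0.3764]
tcp_rot: [0.001, 0.696, 0.718, 0.001]
wrist_force: [0.7, 0.1, 0.1]
width: 0.001
gripper_force: 0.0
```

```bash
python3 k.py; python3 l.py; python3 -c "
from h import *
for c in('scene','top'):
    p=manip.snapshot(c);A=cv2.imread(f'pics/b_{c}.png')
    for n in('reagent','jar','tip_box'):
        q=manip.tip_of(p,n);print(c,n,[np.array(r['at'])*[640,400] for r in q[:1]])
    if c=='scene':cv2.imwrite('pics/z.png',cv2.resize(p['frame'][110:290,260:460,::-1],None,fx=3.3,fy=3.3,interpolation=2))"
```

```text
b_top knob (np.float64(212.005698005698), np.float64(351.0)) plate (np.float64(344.3818181818182), np.float64(495.0))
now_top knob (np.float64(209.91037735849056), np.float64(636.0)) plate (np.float64(nan), np.float64(0.0))
i (np.float64(209.91435185185185), np.float64(432.0)) (np.float64(314.55555555555554), np.float64(441.0))
19.7 [ 0.60568964 -0.01204284  0.3745242 ] [ 0.24924995 -0.79718833 -1.4650095 ]
bar before (np.float64(329.31067961165047), np.float64(195.63430420711973), np.int64(309)) now (np.float64(332.8951048951049), np.float64(199.4125874125874), np.int64(286))
[array([331.584, 197.   ])]
19.8 [ 0.6048 -0.0123  0.3724] [0.58159787 0.65926943 0.0776661 ]
50 [330.9 195.5]
40 [324.1 196.7]
30 [318.8 199.2]
20 [315.1 202.8]
10 [313.  207.3]
0 [312.4 212.5]
-10 [313.3 218.3]
scene reagent [array([411.072, 351.   ])]
scene jar [array([271.168, 148.32 ])]
scene tip_box [array([223.488, 223.72 ])]
top reagent [array([203.2, 157.6])]
top jar [array([443.712, 279.88 ])]
top tip_box [array([418.688, 173.68 ])]k.py:7: RuntimeWarning: invalid value encountered in scalar divide
  I=I[226:236,300:350].astype(float);m=np.clip(I[:,:,0]-I[:,:,2]-70,0,None);return (m*np.arange(300,350)).sum()/m.sum(),m.sum()
```

View pics/z.png

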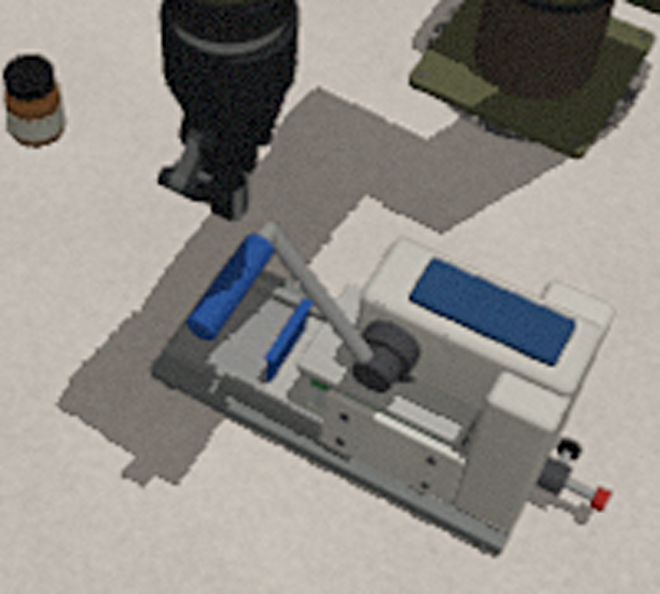

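The final crop shows the lever back up at (230,285), the push plate still home at (287,340), the knob out at (600,498) and the gripper clear of everything. Handing in.

```bash
python3 -c "
from rig import manip
print(manip.job_done())"
```

```text
the job is handed in; nothing more can be done
None
```

The carrier is home against its back stop (knob pushed out about 6 mm), the lever was held at its stop for about half a second and is back up, and the bystanders are undisturbed. I handed the job in at about 20 s; how far the mat went down is inferred from the lever reaching its stop, since the platen hides it.

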